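# Bar the parts bin shut

## Robot

A 6-joint arm with a two-finger parallel gripper is mounted at the origin on the work surface. World frame = base frame: x ahead of the robot, y to its left, z up, the work surface at z = 0. Lengths are in m, angles in rad, forces in N, time in s.
With the tool pointing down it reaches from about 0.225 to 0.875 m from the base axis. Payload 3.4 kg.
Tool frame: the origin (TCP) lies between the finger pads; the fingertips stand 25 mm ahead of it and the grasp point (between the pads) lies 6 mm ahead of it; z points along the fingers, y is the line along which they close (so a half turn about z gives the same grasp; the last joint's range is limited). The gripper opens to 85 mm and grips with 20 to 120 N. Pads are 22 mm wide; open, the fingers measure 114 mm over their backs; the gripper's body (76 mm by 85 mm) begins 54 mm behind the grasp point. The pads swing forward as they close: fully open they stand 13 mm farther back than shut.
Start: joints at [1.063, 0.276, 1.505, -0, 1.361, -0.121], TCP at [0.217, 0.533, 0.256] pointing down, gripper open.
Joint ranges: [-2.89, 2.89], [-0.75, 2.08], [0.22, 2.7], [-1.18, 4.32], [0.11, 2.71], [-2.7, 2.7]. Speed limits (rad/s): [2.57, 2.57, 3.14, 3.14, 3.14, 3.14].

## Interface

Orientations are given as a unit quaternion [w, x, y, z].
In Python, from rig import manip, cams, ticket gives the robot as it stands.
- The arm moves only by the tool step_arm, never from a script. Its argument "increments" is a list of rows, each an object with "dp": the shift along the world's x, y, z each as a share of 0.2 m, from -1 to 1, a list of three; "yaw": the turn about the world's z as a share of 0.15 rad, from -1 to 1; "grip": the opening, from 0 (shut) to 1 (fully open). In form: [{"dp": [tx, ty, tz], "yaw": yaw, "grip": grip}, ...]. A call has 1 to 5 rows; each row shifts and turns the commanded pose from where the row before left it; what a row does not reach is not made up. A row lasts 1/8 s, in which the tool goes at most 62.5 mm and 10.7 degrees, less where a joint would pass 70% of its speed; a pose out of reach is approached as far as the arm can. A call with a number of a shift or a turn outside -1 to 1 is refused whole. A call with a gripper value outside its range is refused whole. The fingers move at their own pace and stop on an object; "squeeze" is the grip in N (left out, the last holds). Time passes only in rows, so rows that do not move let the fingers close. It gives the time, the measured TCP pose, the force, the opening and the grip force at its end, in the units of the state.
- manip.get_state(): the state, without advancing time (a new reading comes with each control period).
- cams.get_image(name): name is "side" or "top" or "wrist"; returns the picture (384x512x3 uint8, blue, green, red); there is no depth.
- cams.get_calibration(name): a dict with "fx", "fy", "cx", "cy" (pixels), "extrinsics" (4x4, takes a point from camera to world coordinates). Camera axes: x right, y up, looking along -z (the intrinsics and any distortion apply to the point x, -y, -z); pixel columns grow to the right and rows downward; lengths in m; the calibration is good to about 2 mm. The wrist camera is an equidistant fisheye: a pixel r from the principal point sees the ray r / f radians off the axis. A picture is of the moment at which its call begins: read the wrist's pose just before it. get_calibration takes no time and is no camera call; for the wrist camera it gives the pose at the moment of the call.
- ticket.sign_off(): hands the job in; it is judged then, once.
The state is a dict: "clock": time; "qpos": joint angles; "qd": joint speeds; "effort": joint torques, N m; "position": TCP position; "ee_rot": TCP orientation; "contact_force": force on the tool from outside, world axes, zero at the start; "moment": the same for the moment, N m; "width": finger opening in m; "gripper_force": force on a finger pad.
Only numpy, scipy, OpenCV 4.12 (cv2) and the standard library are available. Lean on these libraries where they do the work, as an engineer would, in place of code of your own. Each camera call takes 0.05 s, during which the arm holds its last target. There are 200 camera calls.

## Task

Bar the parts bin shut: with the fingertips, push the aluminium crossbar along the bin's two rails towards the end where the hold-down lever stands until it drops fully into the pair of notches there. Then push the lever over until it lies flat across the top of the crossbar. Only push: never lift the crossbar off its rails, leave the flap shut, and do not disturb the brass pin, the buckle or the screwdriver.

Things in the scene. Friction and masses are not known exactly. Their poses are not given: they have to be found in the camera images.
- bin: Fixed green steel parts bin, 213 (its x) x 240 (its y) mm; origin: centre of its underside, on the cart top. Two steel rails run along its y, one at each x side: flat tops at |x| = 82 to 102.5 mm, 70 mm above the cart top, each with an outer guide lip 6 mm higher (to |x| = 106.5 mm). Each rail has two notches, at y = +75 and -75 mm: a pair of notches towards each end.
- flap (a joint): The grey sheet flap that closes the bin between the rails (|x| under 80 mm), its top 57 mm above the cart top, 13 mm below the rail tops. Hinged along the far (+x) rail and sprung shut: 0 = shut, grows as it opens (rad). It is to stay shut.
- bar_centre (a point): Centre of the loose crossbar, a silver aluminium bar 200 (its x) x 36 (its y) x 20 mm high, about 0.25 kg, lying across both rails and square to them. It starts within 20 mm of the bin's middle. Its centre is 80 mm above the cart top on the rails, 72 mm once dropped into a pair of notches, where the far notch walls stop it.
- bar_near_end (a point): Centre of the crossbar's end face at its -x end (the robot's side).
- bar_far_end (a point): Centre of the crossbar's end face at its +x end.
- lever_bracket_notch (a point): The wanted place: point midway between the two notches of the pair at the lever's end, at rail-top height (70 mm above the cart top). Axes as the bin's: x across the rails, y along them. Each notch is 40 mm long in y and 8 mm deep; beyond it the rail goes on at full height for 25 mm. Which end of the bin this is differs from run to run.
- bare_bracket_notch (a point): The same point for the other pair of notches, at the end whose bracket has lost its lever: not to be used.
- lever_hinge (a point): Hinge axis of the hold-down lever, along the bin's y, 86.5 mm above the cart top, on a steel bracket (post 20 x 30 mm, cheeks up to 96 mm) outside the bin on its -x side, level with the wanted notches (118 mm to the -x side of their midpoint). The point's x axis points along the lever.
- lever_tip (a point): Free end of the lever, on its mid-plane, 72 mm from the hinge. The lever is a plain steel strip 14 mm wide and 5 mm thick, with a paddle 24 x 24 mm at the free end.
- lever (a joint): Lever angle (rad): 0 = flat, level, pointing to the bin's +x over the crossbar (its stop, 2 mm above a seated crossbar); 1.57 = upright; starts at 1.65 to 1.85, leaning away from the bin. It stays where it is left; about 1 N at its tip moves it. It cannot go flat over a crossbar that has not dropped in.
- pin: Bystander: loose brass pivot pin standing on its head, 30 mm wide at the foot, 18 mm shank, 55 mm tall; origin at the centre of its underside.
- buckle: Bystander: loose red anodised tension buckle lying flat, 59 x 50 x 9 mm; origin at the centre of its underside.
- screwdriver: Bystander: worn horn-handled screwdriver lying on the cart beyond the bin; origin on the tool's underside, x along it.
Not all that is in view belongs to the job. What is meant by the part that bears lever_bracket_notch is not green, orange or white, and is the smaller of those in its own colour.

How it is judged:
On the way, in this order (a step that is already met when the one before it is completed fails the run):
1. the crossbar has dropped into both notches at the lever's end, the lever not yet over it (height (world z) of each of bar_near_end, bar_far_end below 0.0745 m and angle between bar_centre's own z axis and vertical below 0.06 rad and y of bar_centre in the frame of lever_bracket_notch between -0.005 and 0.005 m and value of joint lever above 0.8 rad), for 0.2 s.
2. the lever lies flat over the seated crossbar (height (world z) of each of bar_near_end, bar_far_end below 0.0745 m and angle between bar_centre's own z axis and vertical below 0.06 rad and y of bar_centre in the frame of lever_bracket_notch between -0.005 and 0.005 m and value of joint lever below 0.12 rad), for 0.2 s.
At the end, for the whole second after the job is handed in: The crossbar lies at rest in the pair of notches at the lever's end (both ends within 2.5 mm of fully down, within 5 mm of the notches' middle), the lever is within 0.12 rad of flat over it, the flap is shut and the pin, buckle and screwdriver are within 20 mm of where they stood (all of step 2 and value of joint flap below 0.05 rad and linear speed of crossbar below 0.01 m/s and distance of each of pin, buckle, screwdriver from where it was at the start of the episode below 0.02 m); the robot touches nothing.
It fails at once if an end of the crossbar is lifted more than 10 mm off the rails (height (world z) of any of bar_near_end, bar_far_end above 0.09 m).
It fails at once if the flap is opened (value of joint flap above 0.15 rad).
It fails at once if a bystander is moved more than 20 mm or knocked over (distance of any of pin, buckle, screwdriver from where it was at the start of the episode above 0.02 m or angle between pin's own z axis and vertical above 0.5 rad).
It also fails if it takes over 50 s, if anything falls off the work surface, if the arm or the gripper's body presses on something with over 40 N, if the wrist force passes 120 N, or if a joint passes its speed limit or range.

## Working session

There is one attempt and no reset: what is moved stays moved. The work goes in short steps, Python scripts to look and compute and a tool call to move; the robot and the scene stay as the last step left them, time stands still between calls to the robot, and variables do not carry over. Pictures are saved under pics/ and viewed, at most 10 in all, crops included, and the job is handed in when it is done.

Besides the shell and the picture viewer there is one more tool, called after "Request:" as name(argument=value, ...) on one line, values as JSON. step_arm: Moves the arm, as the interface text tells. Shift numbers are shares of 0.2 m and turn numbers shares of 0.15 rad, none past 1 either way. Its arguments: {"type":"object","properties":{"increments":{"type":"array"},"squeeze":{"type":"number"}},"required":["increments"]}

```bash
mkdir -p pics; ls
python3 - <<'E'
from rig import manip,cams,ticket
import cv2,numpy as np
for n in("top","side"):
    im=cams.get_image(n); cv2.imwrite(f"pics/{n}0.png",im); c=cams.get_calibration(n)
    print(n,{k:np.round(v,4).tolist() for k,v in c.items()})
E
```

```text
pics
top {'fx': 473.1298, 'fy': 473.1298, 'cx': 256.5288, 'cy': 186.7012, 'extrinsics': [[-0.023, 0.9858, -0.1663, 0.2758], [-0.9996, -0.0195, 0.0227, 0.0814], [0.0191, 0.1668, 0.9858, 1.4187], [0.0, 0.0, 0.0, 1.0]]}
side {'fx': 447.7482, 'fy': 447.7482, 'cx': 257.4222, 'cy': 185.3141, 'extrinsics': [[0.9686, 0.1926, -0.1573, 0.3659], [-0.2485, 0.726, -0.6412, -0.5913], [-0.0093, 0.6601, 0.7511, 0.8389], [0.0, 0.0, 0.0, 1.0]]}
```

View pics/top0.png

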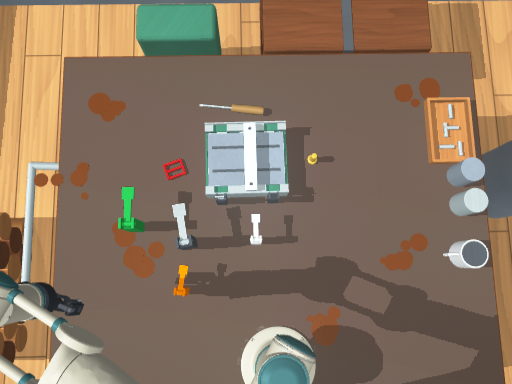

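View pics/side0.png

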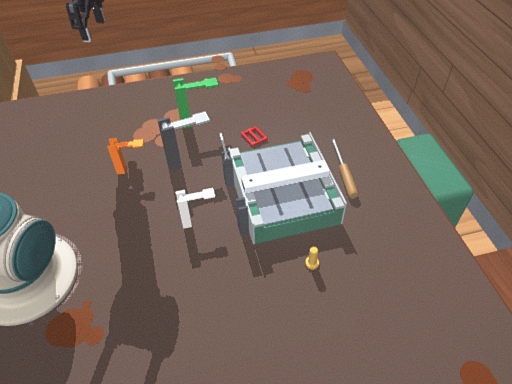

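The top view shows the bin at about (246,158), with the bar at (250,155). Its two brackets are at (222,197) and (273,197). Loose clamp look-alikes are green (128,208), grey (183,225), white (256,228) and orange (182,280). The bin's own grey brackets are the smaller grey parts, so I'm enlarging them to see which one carries the lever.

Run:
```python
import cv2,numpy as np
a=cv2.imread("pics/top0.png")[95:215,150:330]; b=cv2.imread("pics/side0.png")[105:255,150:370]
a=cv2.resize(a,None,fx=2.2*1.5,fy=2.2*1.5,interpolation=2)[:, :600]; b=cv2.resize(b,None,fx=3.6,fy=3.6,interpolation=2)
cv2.imwrite("pics/a.png",a);cv2.imwrite("pics/b.png",b)
```

```text
(no output)
```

View pics/a.png

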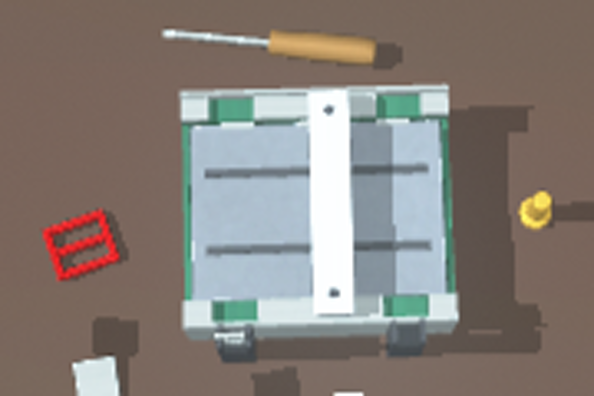

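View pics/b.png

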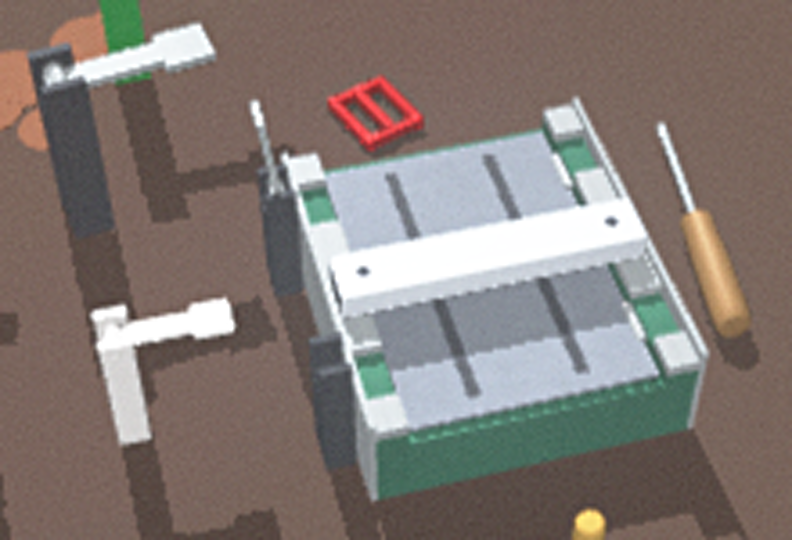

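The side crop shows a lever, nearly upright, on the dark bracket at its left end (265,150 in the crop, image-left in top, +y). The other bracket at (330,400) is bare. Among the grey parts, the bin's bracket is smaller than the loose tall clamp (75,140), so it's the one meant. The target notches are the left pair of green patches in the top view. Next I measure them.

```bash
cat > h.py <<'E'
import cv2,numpy as np
def ray(c,u,v):
    d=np.array([(u-c["cx"])/c["fx"],-(v-c["cy"])/c["fy"],-1.]); E=np.array(c["extrinsics"]); return E[:3,3],E[:3,:3]@d
def onz(c,u,v,z):
    o,d=ray(c,u,v); return o+d*(z-o[2])/d[2]
def tri(c1,p1,c2,p2):
    (o1,d1),(o2,d2)=ray(c1,*p1),ray(c2,*p2)
    s=np.linalg.lstsq(np.c_[d1,-d2],o2-o1,rcond=None)[0]; a,b=o1+s[0]*d1,o2+s[1]*d2
    return (a+b)/2,np.linalg.norm(a-b)
def blobs(m,amin):
    n,l,s,c=cv2.connectedComponentsWithStats(m.astype(np.uint8)); return [(int(s[i,4]),s[i,:4].tolist(),c[i]) for i in range(1,n) if s[i,4]>=amin]
E
python3 - <<'E'
from rig import manip,cams
from h import *
np.set_printoptions(precision=4,suppress=True)
s=manip.get_state(); print(s["position"],s["ee_rot"],s["width"],s["clock"])
ct,cs=cams.get_calibration("top"),cams.get_calibration("side")
im=cv2.imread("pics/top0.png"); h=cv2.cvtColor(im,cv2.COLOR_BGR2HSV)
x0,y0=195,110
g=cv2.inRange(h[y0:205,x0:300],(60,70,40),(95,255,200))>0
for a,bb,c in blobs(g,15): print("green",a,bb,c+[x0,y0],onz(ct,*(c+[x0,y0]),.062))
b=cv2.inRange(h[y0:205,x0:300],(0,0,238),(180,20,255))>0
for a,bb,c in blobs(b,60):
    print("white",a,bb,c+[x0,y0],onz(ct,*(c+[x0,y0]),.09))
k=1/3.3
for n,u,v,z in[("barFar",328,110,.09),("barNear",333,293,.09),("FL",181,90,.076),("FR",448,86,.076),("NL",183,328,.076),("NR",458,318,.076),("brL",236,345,.096),("brR",406,340,.096),("pin",537,205,.055),("buckle",82,244,.005)]:
    print(n,onz(ct,150+u*k,95+v*k,z))
q=1/3.6
print("side lever top at z.158",onz(cs,150+257*q,105+103*q,.155))
# clamp heights: head pts top/side
for n,p,r in[("grey",(180,208),(201,118)),("green",(128,190),(211,83)),("white",(256,218),(208,194)),("orange",(184,268),(137,143)),("leverTip",(150+233*k,95+325*k),(150+256*q,105+103*q))]:
    print(n,*tri(ct,p,cs,r))
E
```

```text
[0.2167 0.5321 0.2555] [-0.0002  0.1922  0.9814 -0.0008] 0.08530811501670434 0.1
green 100 [16, 15, 16, 8] [219.4  128.26] [0.6826 0.1563 0.062 ]
green 92 [69, 14, 14, 7] [270.0761 127.0326] [0.6838 0.0058 0.062 ]
green 106 [88, 21, 5, 53] [285.1415 156.9151] [ 0.5919 -0.036   0.062 ]
green 108 [10, 23, 3, 53] [206.3796 158.5741] [0.5912 0.1954 0.062 ]
green 84 [71, 75, 14, 6] [272.5 187.5] [0.5014 0.0038 0.062 ]
green 76 [20, 76, 13, 7] [221.1579 188.6447] [0.501 0.153 0.062]
white 801 [48, 12, 14, 69] [249.8077 155.789 ] [0.5906 0.0682 0.09  ]
barFar [0.6725 0.0677 0.09  ]
barNear [0.5087 0.0667 0.09  ]
FL [0.6974 0.1981 0.076 ]
FR [ 0.6971 -0.0402  0.076 ]
NL [0.4829 0.1974 0.076 ]
NR [ 0.4869 -0.042   0.076 ]
brL [0.4642 0.1506 0.096 ]
brR [0.4656 0.0051 0.096 ]
pin [ 0.5914 -0.1184  0.055 ]
buckle [0.574 0.296 0.005]
side lever top at z.158 [0.469  0.1646 0.155 ]
grey [0.4373 0.2625 0.1284] 0.002489327293039471
green [0.4896 0.407  0.1211] 0.00566724319953887
white [0.4115 0.0544 0.0863] 0.0009785247621781539
orange [0.2748 0.2561 0.0904] 0.003209546771307319
leverTip [0.4681 0.1489 0.1696] 0.0038491674796530366
```

Request:
step_arm(increments=[{"dp": [0.125,-0.1725,0],"yaw": -0.521,"grip": 1},{"dp": [0.125,-0.1725,0],"yaw": -0.521,"grip": 1},{"dp": [0.125,-0.1725,0],"yaw": -0.521,"grip": 1},{"dp": [0.125,-0.1725,0],"yaw": -0.521,"grip": 1},{"dp": [0.125,-0.1725,0],"yaw": -0.521,"grip": 1}])

```text
clock: 0.72
position: [0.3424, 0.3588, 0.256]
ee_rot: [-0.0, 0.38, 0.925, -0.0]
contact_force: [-1.4, 0.0, -0.7]
width: 0.0855
gripper_force: 0.0
```

Request:
step_arm(increments=[{"dp": [0.125,-0.1725,0],"yaw": -0.521,"grip": 1},{"dp": [0.125,-0.1725,0],"yaw": -0.521,"grip": 1},{"dp": [0.125,-0.1725,0],"yaw": -0.521,"grip": 1},{"dp": [0.125,-0.1725,0],"yaw": -0.521,"grip": 1},{"dp": [0.125,-0.1725,0],"yaw": -0.521,"grip": 1}])

```text
clock: 1.35
position: [0.4674, 0.1863, 0.256]
ee_rot: [-0.0, 0.553, 0.833, -0.0]
contact_force: [0.7, -0.2, 0.1]
width: 0.0851
gripper_force: 0.0
```

Request:
step_arm(increments=[{"dp": [0.125,-0.1725,0],"yaw": -0.521,"grip": 1},{"dp": [0.125,-0.1725,0],"yaw": -0.521,"grip": 1},{"dp": [0.125,-0.1725,0],"yaw": -0.521,"grip": 1},{"dp": [0.125,-0.1725,0],"yaw": -0.521,"grip": 1},{"dp": [0.125,-0.1725,0],"yaw": -0.521,"grip": 1}])

```text
clock: 1.98
position: [0.5924, 0.0138, 0.2558]
ee_rot: [-0.0, 0.704, 0.71, -0.0]
contact_force: [-0.4, 0.3, 0.3]
width: 0.0855
gripper_force: 0.0
```

Request:
step_arm(increments=[{"dp": [0,0,-0.22],"yaw": 0,"grip": 1},{"dp": [0,0,-0.22],"yaw": 0,"grip": 1},{"dp": [0,0,-0.22],"yaw": 0,"grip": 1},{"dp": [0,0,-0.13],"yaw": 0,"grip": 1},{"dp": [0,0,-0.06],"yaw": 0,"grip": 1}])

```text
clock: 2.6
position: [0.5907, 0.0151, 0.0843]
ee_rot: [-0.001, 0.703, 0.711, -0.001]
contact_force: [-0.1, 0.6, -1.3]
width: 0.0854
gripper_force: 0.0
```

Run:
```python
from rig import manip,cams
import cv2,numpy as np
s=manip.get_state(); print(s["position"],s["contact_force"])
a=cv2.resize(cams.get_image("side")[90:250,160:380],None,fx=3,fy=3,interpolation=2); cv2.imwrite("pics/s1.png",a)
```

```text
[0.59069668 0.01511466 0.08427957] [-0.12295425  0.56790815 -1.31099868]
```

View pics/s1.png

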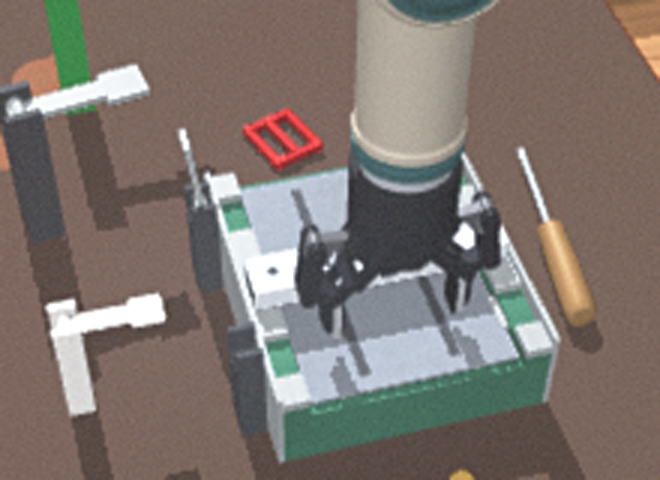

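Both fingertips are down inside the bin behind the bar (330,325 and 460,300), clear of the flap. The lever is still upright. Pushing +y.

Request:
step_arm(increments=[{"dp": [0,0.04,0],"yaw": 0,"grip": 1},{"dp": [0,0.04,0],"yaw": 0,"grip": 1},{"dp": [0,0.04,0],"yaw": 0,"grip": 1},{"dp": [0,0.04,0],"yaw": 0,"grip": 1},{"dp": [0,0.04,0],"yaw": 0,"grip": 1}])

```text
clock: 3.28
position: [0.5925, 0.0551, 0.0871]
ee_rot: [0.001, 0.703, 0.711, 0.0]
contact_force: [-0.1, -3.2, 2.7]
width: 0.0855
gripper_force: 1.5
```

Request:
step_arm(increments=[{"dp": [0,0.04,0],"yaw": 0,"grip": 1},{"dp": [0,0.04,0],"yaw": 0,"grip": 1},{"dp": [0,0.04,0],"yaw": 0,"grip": 1},{"dp": [0,0.04,0],"yaw": 0,"grip": 1},{"dp": [0,0.04,0],"yaw": 0,"grip": 1}])

```text
clock: 3.9
position: [0.5918, 0.0955, 0.0863]
ee_rot: [-0.0, 0.703, 0.711, -0.0]
contact_force: [0.3, -3.1, 2.6]
width: 0.0855
gripper_force: 1.6
```

Request:
step_arm(increments=[{"dp": [0,0.03,0],"yaw": 0,"grip": 1},{"dp": [0,0.02,0],"yaw": 0,"grip": 1},{"dp": [0,0.02,0],"yaw": 0,"grip": 1},{"dp": [0,0.02,0],"yaw": 0,"grip": 1}])

```text
clock: 4.4
position: [0.592, 0.1133, 0.0864]
ee_rot: [0.0, 0.703, 0.711, 0.0]
contact_force: [-0.2, -1.8, 2.1]
width: 0.0852
gripper_force: 1.1
```

Request:
step_arm(increments=[{"dp": [0,0.015,0],"yaw": 0,"grip": 1},{"dp": [0,0.015,0],"yaw": 0,"grip": 1}])

```text
clock: 4.65
position: [0.5915, 0.1195, 0.0858]
ee_rot: [-0.001, 0.703, 0.711, -0.0]
contact_force: [0.4, -1.2, 0.1]
width: 0.0854
gripper_force: 0.5
```

Request:
step_arm(increments=[{"dp": [0,0.015,0],"yaw": 0,"grip": 1},{"dp": [0,0.015,0],"yaw": 0,"grip": 1}])

```text
clock: 4.9
position: [0.5917, 0.1253, 0.0861]
ee_rot: [-0.0, 0.703, 0.711, -0.0]
contact_force: [-0.4, -1.7, -0.4]
width: 0.0854
gripper_force: 0.5
```

Run:
```python
from rig import manip,cams
import cv2,numpy as np
s=manip.get_state(); print(s["position"],s["contact_force"])
a=cv2.resize(cams.get_image("side")[90:250,160:380],None,fx=2.4,fy=2.4,interpolation=2)
b=cv2.resize(cams.get_image("top")[100:220,190:310],None,fx=2.2,fy=2.4,interpolation=2)
b=cv2.copyMakeBorder(b,0,a.shape[0]-b.shape[0],0,0,0); cv2.imwrite("pics/s2.png",np.hstack([a,b])[:, :800])
```

```text
[0.59173356 0.1253273  0.08613928] [-0.41921733 -1.74175996 -0.41480657]
```

View pics/s2.png

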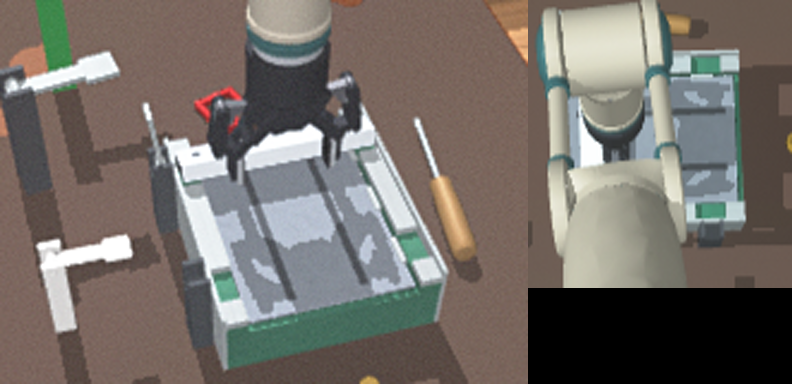

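The bar now lies at the lever-end notches, with its near end at (190,158), and the lever is still upright. I'll push a little more to feel for the far notch wall.

Request:
step_arm(increments=[{"dp": [0,0.01,0],"yaw": 0,"grip": 1},{"dp": [0,0.01,0],"yaw": 0,"grip": 1}])

```text
clock: 5.25
position: [0.5919, 0.1291, 0.0863]
ee_rot: [0.0, 0.703, 0.711, 0.0]
contact_force: [-0.5, -1.7, 0.1]
width: 0.0852
gripper_force: 1.0
```

Request:
step_arm(increments=[{"dp": [0,0.01,0],"yaw": 0,"grip": 1},{"dp": [0,0,0],"yaw": 0,"grip": 1}])

```text
clock: 5.5
position: [0.5919, 0.1296, 0.0865]
ee_rot: [0.001, 0.703, 0.711, -0.001]
contact_force: [0.2, -5.9, 1.2]
width: 0.0852
gripper_force: 3.0
```

Request:
step_arm(increments=[{"dp": [0,0.015,0],"yaw": 0,"grip": 1},{"dp": [0,0,0],"yaw": 0,"grip": 1}])

```text
clock: 5.75
position: [0.5919, 0.13, 0.0867]
ee_rot: [0.003, 0.702, 0.712, -0.003]
contact_force: [-1.2, -12.7, 2.6]
width: 0.0854
gripper_force: 6.7
```

Request:
step_arm(increments=[{"dp": [0,-0.1,0],"yaw": 0,"grip": 1},{"dp": [0,-0.15,0],"yaw": 0,"grip": 1},{"dp": [0,-0.15,0.2],"yaw": 0,"grip": 1},{"dp": [0,-0.1,0.3],"yaw": 0,"grip": 0.5},{"dp": [0,0,0.3],"yaw": 0,"grip": 0}])

```text
clock: 6.38
position: [0.5918, 0.0328, 0.247]
ee_rot: [-0.0, 0.704, 0.71, 0.0]
contact_force: [1.7, 0.1, -0.0]
width: 0.0516
gripper_force: 0.0
```

Run:
```python
from rig import manip,cams
import cv2,numpy as np
s=manip.get_state(); print(s["position"],s["contact_force"])
im=cams.get_image("side"); cv2.imwrite("pics/s3raw.png",im)
a=cv2.resize(im[105:225,190:370],None,fx=4,fy=4,interpolation=2); cv2.imwrite("pics/s3.png",a)
```

```text
[0.59179078 0.03279441 0.24702237] [ 1.73166027  0.13732929 -0.03489247]
```

View pics/s3.png

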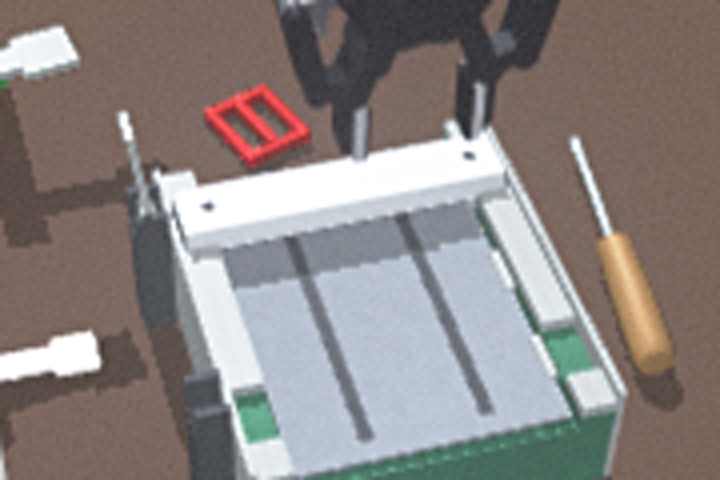

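Run:
```python
from rig import cams
from h import *
ct,cs=cams.get_calibration("top"),cams.get_calibration("side")
for p in[(242,156.75),(307.25,144)]:
    for z in(.082,.09): print(p,z,onz(cs,*p,z).round(4))
q=1/3.6
for p in[(150+363*q,105+271*q),(150+611*q,105+222*q)]: print("start (true y .067 from top)",onz(cs,*p,.09).round(4))
```

```text
(242, 156.75) 0.082 [0.5114 0.1522 0.082 ]
(242, 156.75) 0.09 [0.5099 0.1443 0.09  ]
(307.25, 144) 0.082 [0.6757 0.1539 0.082 ]
(307.25, 144) 0.09 [0.6724 0.1461 0.09  ]
start (true y .067 from top) [0.5122 0.0665 0.09  ]
start (true y .067 from top) [0.676  0.0667 0.09  ]
```

Raycasting the bar's bolt holes at z=0.082 gives the same x as at the start, and y≈0.153, level with the notch (0.1546). With the hard stop as well, the bar is seated. Next I go behind the lever with the fingers shut.

Request:
step_arm(increments=[{"dp": [-0.187,0.12,0],"yaw": 0,"grip": 0},{"dp": [-0.187,0.12,0],"yaw": 0,"grip": 0},{"dp": [-0.187,0.12,0],"yaw": 0,"grip": 0},{"dp": [-0.187,0.12,0],"yaw": 0,"grip": 0},{"dp": [-0.187,0.12,0],"yaw": 0,"grip": 0}])

```text
clock: 7.05
position: [0.4036, 0.1552, 0.2455]
ee_rot: [-0.0, 0.703, 0.711, 0.001]
contact_force: [0.4, -0.2, -0.3]
width: -0.0002
gripper_force: 0.0
```

Request:
step_arm(increments=[{"dp": [0,0,-0.15],"yaw": 0,"grip": 0},{"dp": [0,0,-0.15],"yaw": 0,"grip": 0},{"dp": [0,0,-0.1],"yaw": 0,"grip": 0},{"dp": [0,0,0],"yaw": 0,"grip": 0}])

```text
clock: 7.55
position: [0.4037, 0.1542, 0.1644]
ee_rot: [-0.001, 0.703, 0.711, -0.001]
contact_force: [0.3, 0.5, 0.8]
width: -0.0003
gripper_force: 0.0
```

Run:
```python
from rig import manip,cams
import cv2,numpy as np
s=manip.get_state(); print(s["position"],s["contact_force"])
a=cv2.resize(cams.get_image("side")[60:220,130:350],None,fx=3.5,fy=3.5,interpolation=2); cv2.imwrite("pics/s4.png",a)
```

```text
[0.40365776 0.15422375 0.16438543] [0.3367186  0.50825531 0.84099604]
```

View pics/s4.png

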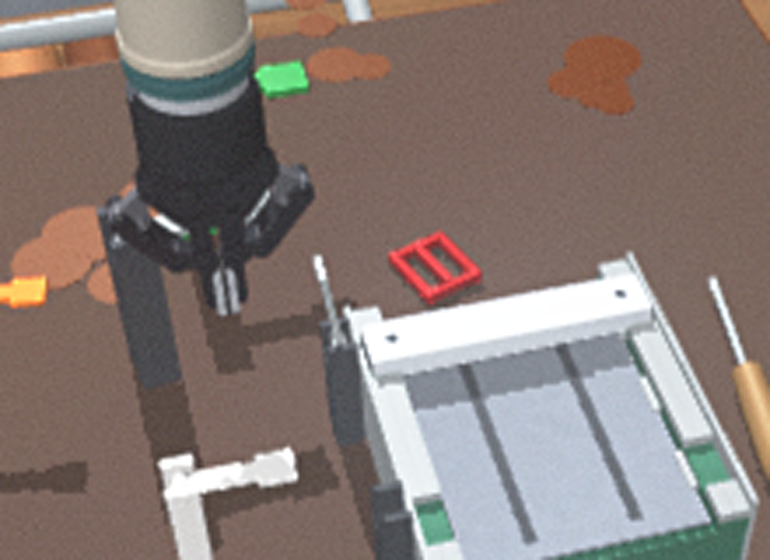

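The shut fingertips (228,310) are on the robot's side of the upright lever (320,265) and level with its upper half. I sweep +x, then press down.

Request:
step_arm(increments=[{"dp": [0.06,0,0],"yaw": 0,"grip": 0},{"dp": [0.06,0,0],"yaw": 0,"grip": 0},{"dp": [0.06,0,0],"yaw": 0,"grip": 0},{"dp": [0.06,0,0],"yaw": 0,"grip": 0},{"dp": [0.06,0,0],"yaw": 0,"grip": 0}])

```text
clock: 8.22
position: [0.4656, 0.1543, 0.1655]
ee_rot: [-0.0, 0.703, 0.711, -0.0]
contact_force: [-0.6, -0.1, -0.4]
width: -0.0001
gripper_force: 0.4
```

Request:
step_arm(increments=[{"dp": [0.06,0,-0.01],"yaw": 0,"grip": 0},{"dp": [0.06,0,-0.02],"yaw": 0,"grip": 0},{"dp": [0.05,0,-0.02],"yaw": 0,"grip": 0},{"dp": [0.05,0,-0.03],"yaw": 0,"grip": 0}])

```text
clock: 8.72
position: [0.5094, 0.1542, 0.1491]
ee_rot: [-0.0, 0.703, 0.711, -0.0]
contact_force: [-0.6, 0.3, -0.4]
width: 0.0001
gripper_force: 0.4
```

Request:
step_arm(increments=[{"dp": [0.05,0,-0.03],"yaw": 0,"grip": 0},{"dp": [0.03,0,-0.04],"yaw": 0,"grip": 0},{"dp": [0.03,0,-0.04],"yaw": 0,"grip": 0}])

```text
clock: 9.1
position: [0.5312, 0.1543, 0.127]
ee_rot: [-0.0, 0.703, 0.711, -0.0]
contact_force: [-0.7, 0.9, 0.0]
width: -0.0001
gripper_force: 0.3
```

Now down to the lever's stop (TCP ≈0.114), watching the force.

Request:
step_arm(increments=[{"dp": [0,0,-0.03],"yaw": 0,"grip": 0},{"dp": [0,0,-0.02],"yaw": 0,"grip": 0}])

```text
clock: 9.35
position: [0.531, 0.1543, 0.1173]
ee_rot: [0.0, 0.703, 0.711, 0.0]
contact_force: [0.2, -0.5, 0.3]
width: -0.0003
gripper_force: 0.3
```

Request:
step_arm(increments=[{"dp": [0,0,-0.015],"yaw": 0,"grip": 0},{"dp": [0,0,-0.01],"yaw": 0,"grip": 0}])

```text
clock: 9.6
position: [0.531, 0.1543, 0.1136]
ee_rot: [0.0, 0.703, 0.711, 0.0]
contact_force: [-2.6, -0.7, 14.1]
width: 0.0003
gripper_force: 6.9
```

The contact at 0.1136 is the stop, at the expected height. I lift away and check.

Request:
step_arm(increments=[{"dp": [0,0,0.1],"yaw": 0,"grip": 0},{"dp": [0,0,0.25],"yaw": 0,"grip": 0},{"dp": [0,-0.2,0.25],"yaw": 0,"grip": 0},{"dp": [-0.1,-0.3,0.1],"yaw": 0,"grip": 0},{"dp": [0,-0.3,0],"yaw": 0,"grip": 0}])

```text
clock: 10.22
position: [0.5117, -0.0022, 0.2527]
ee_rot: [0.002, 0.702, 0.712, 0.001]
contact_force: [0.7, -0.3, -1.2]
width: -0.0001
gripper_force: 0.0
```

Request:
step_arm(increments=[{"dp": [-0.1,-0.2,0.1],"yaw": 0,"grip": 0},{"dp": [0,0,0],"yaw": 0,"grip": 0}])

```text
clock: 10.48
position: [0.4916, -0.0437, 0.2718]
ee_rot: [0.001, 0.704, 0.71, 0.0]
contact_force: [0.7, 0.1, -0.0]
width: 0.0001
gripper_force: 0.0
```

Run:
```python
from rig import manip,cams
import cv2,numpy as np
s=manip.get_state(); print(s["position"],s["contact_force"])
a=cv2.resize(cams.get_image("side")[100:260,190:370],None,fx=2.2,fy=2.2,interpolation=2)
b=cv2.resize(cams.get_image("top")[95:255,160:340],None,fx=2.2,fy=2.2,interpolation=2)
cv2.imwrite("pics/s5.png",np.hstack([a,b]))
```

```text
[ 0.4915581  -0.04373004  0.27176845] [ 0.65522924  0.14638037 -0.00169209]
```

View pics/s5.png

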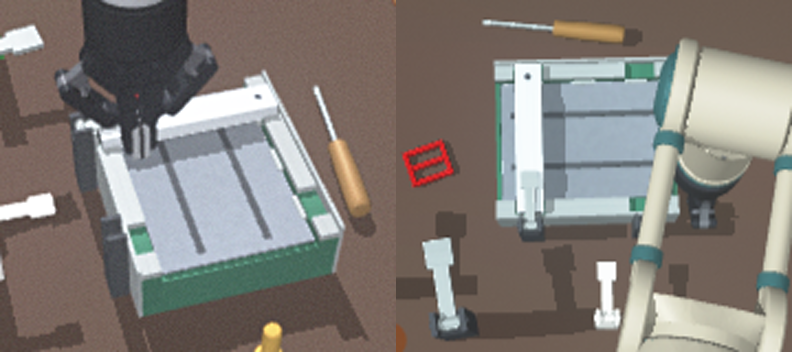

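The top view shows the lever lying flat across the near end of the seated bar (530,190), and the flap shut. The buckle and screwdriver are where they were, the pin is still standing, and the arm is clear. Handing in.

```bash
python3 -c "
from rig import ticket
print(ticket.sign_off())"
```

```text
the job is handed in; nothing more can be done
None
```

The crossbar is seated in the lever-end notches with the lever flat over it, and the job is handed in; the final picture showed the flap shut and the bystanders undisturbed, but the sign-off gave no verdict.

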